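# Load the full label roll and push the printer's roll drawer home

## Task

Load the full label roll from the steel rack into the label printer: lower it into the open roll drawer so that both ends of its axle lie at the bottom of their slots, then push the drawer in past its detent until it is fully home. Do not drop the roll or slam the drawer, do not force anything against the printer, and leave the two other spools in the rack and everything else on the bench where they are.

Things in the scene. Friction and masses are not known exactly. Their poses are not given: they have to be found in the camera images.
- roll: Full label roll: white paper 58 mm across, 40 mm wide, nearly filling its two black octagonal flanges (62 mm across flats, outer faces 46 mm apart). Black axle ends, 12 mm across, stand out 10 mm each: 66 mm tip to tip. Origin at its centre; y = the axle, z up at the start. 0.15 to 0.3 kg. Stands on flats of its flanges, axle level and 31 mm up; set down so it does not roll away.
- part_roll: Part-used roll on the same kind of spool, paper only 34 mm across. Origin and axes as the full roll's. It stays in the rack.
- bare_spool: Empty spool of the same kind, bare core 25 mm across. Origin and axes as the full roll's. It stays in the rack.
- rack: Fixed steel rack 216 x 54 mm, origin under its centre. Places at x = -71, 0, +71 mm (which spool is where varies), axles along its y, 34 mm above the bench. Dividers 60 mm high stand 3 mm from each spool's flanges, leaving no room for fingers there; the y ends are open over a 9 mm lip (to y = +-27 mm), the axle tips stand free outside it and can be gripped tip to tip from above.
- mat: Thin black rubber mat on the bench between rack and printer, 200 x 140 mm (x, y), 2 mm thick, fixed, origin under its centre. Kept clear: the roll can be set down here and taken again another way.
- printer: Fixed light grey label printer, 150 mm wide. Origin on the bench under the middle of its front face, which looks to its -x; the housing reaches 240 mm to +x. It is 108 mm high at the front face and slopes up behind it at 35 degrees to 163 mm.
- drawer (a joint): How far the roll drawer stands open along the printer's -x, m: 0 = home at its stop, 0.145 to 0.17 at the start, 0.175 at most. Slides with 2 to 5 N. A sprung roller detent pushes back with up to about 8 N from 15 to 6 mm open; from about 4 mm it draws the drawer home and holds it. Let go short of that, the drawer is not home.
- slots (a point): Where the roll's centre is when seated, midway between the drawer's two slots, 48 mm above the bench; moves with the drawer, axes as the printer's (axle along y). Slots: open on top, 16 mm wide (x) from their floors, 6 mm below this point, to 5 mm above it, then flared to 36 mm at the top, 21 mm above. Drawer inside: 72 mm free before this point, 79 mm behind (x), floor 37 mm below.
- cheek (a point): Top of the slotted cheek on the +y side: 0, 32, 21 mm from the slots point; moves with the drawer. Each cheek spans y = 27 to 37 mm from the middle (its twin on -y) and is closed outside by the drawer's side wall, inner face at 37 mm, top 26 mm above the slots point: no room for fingers outside the axle tips. The roll has 4 mm play each way along y.
- front (a point): Middle of the drawer front's outer face, 75 mm above the bench; moves with the drawer, axes as the printer's (home is along +x). The front is a flat panel 132 mm wide, from 6 to 98 mm above the bench, 12 mm thick; home, it lies against the printer's front face.
- screwdriver: Screwdriver, 180 mm, lying this side of the rack. Bystander.
- mug: White mug, 80 mm across, 92 mm high. Bystander.
- flux: Clear bottle with black cap, 44 mm across, 110 mm high. Bystander.
- multimeter: Black hand multimeter 170 x 85 x 36 mm lying flat beyond the mat. Bystander.
- pliers: Small side cutters, 120 mm, lying flat this side of the mat. Bystander.
Not all that is in view belongs to the job. What is shaped like the roll but pink or purple is not meant.

How it is judged:
On the way:
1. the full roll lies in the open drawer with both axle ends at the bottom of their slots (x of roll in the frame of slots between -0.004 and 0.004 m and y of roll in the frame of slots between -0.006 and 0.006 m and z of roll in the frame of slots between -0.0025 and 0.0025 m and angle between the y axis of roll and the y axis of slots, either way round below 0.1 rad and value of joint drawer above 0.08 m), for 0.2 s.
At the end, for the whole second after the job is handed in: The drawer is fully home (less than 2.5 mm open) with the full roll at rest in it, both axle ends at the bottom of their slots: the roll's centre within 2.5 mm in height, 4 mm along x and 6 mm along y of the slots point, its axle within 0.1 rad of the slots' y axis (x of roll in the frame of slots between -0.004 and 0.004 m and y of roll in the frame of slots between -0.006 and 0.006 m and z of roll in the frame of slots between -0.0025 and 0.0025 m and angle between the y axis of roll and the y axis of slots, either way round below 0.1 rad and value of joint drawer below 0.0025 m and linear speed of roll below 0.02 m/s); the robot touches nothing.
It fails at once if the roll was dropped or thrown (moving faster than 0.5 m/s with no finger on it) (linear speed of roll above 0.5 m/s and contact force between the fingers and roll below 0.05 N).
It fails at once if the drawer was slammed (closing faster than 0.5 m/s) (velocity of joint drawer below -0.5 m/s).
It fails at once if the fingers pressed on the printer or its drawer with more than 60 N (contact force between the fingers and printer above 60 N).
It fails at once if another spool in the rack was moved more than 30 mm (distance of any of part_roll, bare_spool from where it was at the start of the episode above 0.03 m).
It fails at once if something else on the bench was moved more than 30 mm (distance of any of screwdriver, mug, flux, multimeter, pliers from where it was at the start of the episode above 0.03 m).
It also fails if it takes over 72 s, if anything falls off the work surface, if the arm or the gripper's body presses on something with over 40 N, if the wrist force passes 120 N, or if a joint passes its speed limit or range.

## Robot

A 6-joint arm with a two-finger parallel gripper is mounted at the origin on the work surface. World frame = base frame: x ahead of the robot, y to its left, z up, the work surface at z = 0. Lengths are in m, angles in rad, forces in N, time in s.
With the tool pointing down it reaches from about 0.375 to 0.9 m from the base axis. Payload 3.1 kg.
Tool frame: the origin (TCP) lies on the centre line of the jaws, within the pads' length; the fingertips stand 8 mm ahead of it and the grasp point (between the pads) lies 11 mm behind it; z points along the fingers, y is the line along which they close (so a half turn about z gives the same grasp; the last joint's range is limited). The gripper opens to 87 mm and grips with 3 to 60 N. Pads are 19 mm wide; open, the fingers measure 117 mm over their backs; the gripper's body (75 mm by 190 mm) begins 51 mm behind the grasp point.
Start: joints at [-0.178, 0.527, 1.433, -0, 1.181, -0.178], TCP at [0.625, 0, 0.231] pointing down, gripper open.
Joint ranges: [-3.08, 3.08], [-0.75, 2.2], [0.22, 2.44], [-1.43, 4.57], [0, 2.65], [-2.85, 2.85]. Speed limits (rad/s): [2.79, 2.79, 3.14, 3.14, 3.14, 3.14].

## Interface

Orientations are given as a unit quaternion [x, y, z, w].
In Python, from rig import robot gives the robot as it stands. The module is installed in compiled form; this text tells all that it offers.
- The arm moves only by the tool send_rows, never from a script. Its argument "increments" is one flat list of numbers, 7 for each row, row after row: the turn, a rotation vector about the world's x, y, z in rad, then the shift along the world's x, y, z in cm, then the opening, from 0 (shut) to 1 (fully open). A call has 1 to 20 rows; each row shifts and turns the commanded pose from where the row before left it; what a row does not reach is not made up. A row lasts 1/12 s, in which the tool goes at most 41.7 mm and 7.16 degrees, less where a joint would pass 70% of its speed; a pose out of reach is approached as far as the arm can. A call is refused whole if a number of a shift passes 4.17 or a number of a turn 0.125, either way. A call with a gripper value outside its range is refused whole. The fingers move at their own pace and stop on an object; "newtons" is the grip in N (left out, the last holds). Time passes only in rows, so rows that do not move let the fingers close. It gives the time, the measured TCP pose, the force, the opening and the grip force at its end, in the units of the state.
- robot.get_obs(): the state, without advancing time (a new reading comes with each control period).
- robot.camera(name): name is "scene" or "side" or "wrist"; returns a dict with "image" (400x640x3 uint8, red, green, blue), "range_z" (400x640 float32, m along the optical axis (not along the pixel's ray), 0 where there is no reading), "fx", "fy", "cx", "cy" (pixels), "dist_coeffs" ([k1, k2, p1, p2, k3] as OpenCV has them; the pictures are not rectified), "R" (3x3) and "t" (3): a world point X has camera coordinates R X + t. Camera axes: x right, y down, z forward; pixel columns grow to the right and rows downward; lengths in m; the calibration is good to about 2 mm. A picture is of the moment at which its call begins.
- robot.hand_in(): hands the job in; it is judged then, once.
The state is a dict: "time": time; "q": joint angles; "joint_velocities": joint speeds; "joint_torque": joint torques, N m; "position": TCP position; "tool_rot": TCP orientation; "ft_force": force on the tool from outside, world axes, zero at the start; "moment": the same for the moment, N m; "grip_width": finger opening in m; "grip_force": force on a finger pad.
Only numpy, scipy, OpenCV 4.12 (cv2) and the standard library are available. Lean on these libraries where they do the work, as an engineer would, in place of code of your own. Each camera call takes 0.05 s, during which the arm holds its last target. There are 200 camera calls.

## Working session

There is one attempt and no reset: what is moved stays moved. The work goes in short steps, Python scripts to look and compute and a tool call to move; the robot and the scene stay as the last step left them, time stands still between calls to the robot, and variables do not carry over. Pictures are saved under pics/ and viewed, at most 10 in all, crops included, and the job is handed in when it is done.

Besides the shell and the picture viewer there is one more tool, called as name(argument=value, ...) on one line, values as JSON. send_rows: Moves the arm, as the interface text tells. Its arguments: {"type":"object","properties":{"increments":{"type":"array"},"newtons":{"type":"number"}},"required":["increments"]}

```bash
mkdir -p pics; cat > h.py <<'E'
import numpy as np, cv2, pickle
from rig import robot
def grab(name):
    c=robot.camera(name); pickle.dump(c,open(name+'.pkl','wb')); return c
def load(name): return pickle.load(open(name+'.pkl','rb'))
def K(c): return np.array([[c['fx'],0,c['cx']],[0,c['fy'],c['cy']],[0,0,1.]])
def rays(c,uv):
    p=cv2.undistortPoints(np.array(uv,float).reshape(-1,1,2),K(c),np.array(c['dist_coeffs'],float)).reshape(-1,2)
    d=np.c_[p,np.ones(len(p))]@np.array(c['R']); return -np.array(c['R']).T@np.array(c['t']),d
def plane(c,uv,z):
    o,d=rays(c,uv); return o+d*((z-o[2])/d[:,2])[:,None]
def depthpts(c,uv):
    uv=np.array(uv).reshape(-1,2); o,d=rays(c,uv); r=c['range_z'][uv[:,1].astype(int),uv[:,0].astype(int)]
    return o+d*r[:,None]
def cloud(c):
    v,u=np.mgrid[0:400,0:640]; P=depthpts(c,np.c_[u.ravel(),v.ravel()]).reshape(400,640,3); P[c['range_z']==0]=np.nan; return P
E
python3 - <<'E'
from h import *
for n in ('scene','side','wrist'):
    c=grab(n); cv2.imwrite(f'pics/{n}0.png',c['image'][:,:,::-1]); print(n,c['R'],c['t'],c['fx'],(c['range_z']>0).mean())
print(robot.get_obs())
E
```

```text
scene [[-0.63833197  0.76967243  0.01168986]
 [ 0.61057887  0.51551787 -0.60119445]
 [-0.46874912 -0.37662405 -0.79901726]] [ 0.35067946 -0.30777816  1.90744625] 494.52061761563215 0.99580859375
side [[-0.87519941 -0.48375419  0.00280885]
 [-0.34106902  0.61291753 -0.71274401]
 [ 0.34307131 -0.62475114 -0.70141862]] [0.5093113  0.22051874 1.21040518] 500.0299229639625 0.99613671875
wrist [[ 0.99999562  0.00131672 -0.00265176]
 [ 0.0019869  -0.96247597  0.27135965]
 [-0.00219495 -0.27136373 -0.96247437]] [-0.62436591 -0.03510014  0.39148404] 277.9511442853504 0.99445703125
{'time': 0.15, 'q': array([-1.78520094e-01,  5.28252953e-01,  1.43360632e+00, -5.38908370e-06,
        1.18139211e+00, -1.78493727e-01]), 'joint_velocities': array([ 1.67755219e-03, -3.38652543e-03, -4.06563836e-03, -1.13047481e-03,
        6.66500155e-05,  5.06172182e-04]), 'joint_torque': array([ 9.14956272e-04, -4.40429199e+01, -1.76841742e+01,  6.33679633e-02,
        5.52540855e-02, -1.06930895e-04]), 'position': array([6.24454463e-01, 1.13835617e-04, 2.29796745e-01]), 'tool_rot': array([ 7.07115135e-01,  7.07097941e-01, -4.75047041e-04, -6.79839083e-04]), 'ft_force': array([ 0.30077123, -0.52264449, -0.59459724]), 'moment': array([ 0.03408849,  0.02504753, -0.00910645]), 'grip_force': 0.0, 'grip_width': 0.08717562757838497}
```

View pics/scene0.png

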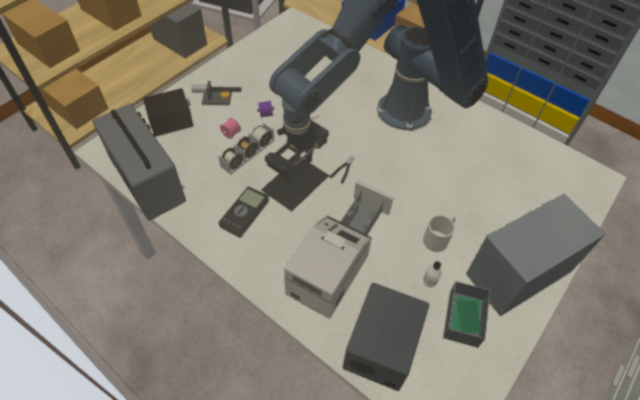

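View pics/side0.png

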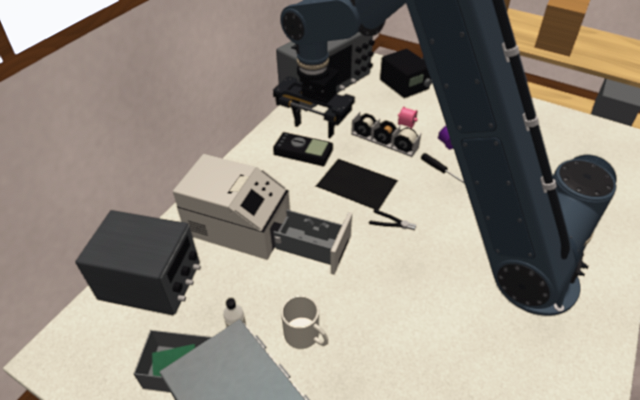

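The side view shows the rack with three spools at about (364,124), (384,131) and (406,140). A pink lookalike is at (408,117) and a purple one at (447,135). The drawer is open at (312,232) and its front panel is at (343,243). Next is one enlarged crop with measurements.

```bash
python3 - <<'E'
from h import *
c=load('side'); s=load('scene')
a=cv2.resize(c['image'][95:165,340:430,::-1],(540,420),interpolation=cv2.INTER_CUBIC)
b=cv2.resize(c['image'][180:285,250:370,::-1],(480,420),interpolation=cv2.INTER_CUBIC)
d=cv2.resize(s['image'][115:180,210:285,::-1],(480,416),interpolation=cv2.INTER_CUBIC)
out=np.zeros((600,800,3),np.uint8)
out[:300,:386]=cv2.resize(a,(386,300)); out[:300,400:743]=cv2.resize(b,(343,300)); out[300:600,:346]=cv2.resize(d,(346,300))
w=cv2.resize(load('wrist')['image'][:,:,::-1],(440,275)); out[310:585,355:795]=w
cv2.imwrite('pics/crop1.png',out)
P=cloud(c)
for n,(u,v) in dict(s1=(364,124),s2=(384,131),s3=(406,140),mat=(357,184),front_tl=(350,218),front_br=(333,268),body=(230,170)).items(): print(n,P[v,u].round(3))
E
```

```text
s1 [ 0.615 -0.293  0.052]
s2 [ 0.545 -0.289  0.054]
s3 [ 0.467 -0.278  0.056]
mat [ 0.534 -0.085  0.004]
front_tl [0.454 0.121 0.098]
front_br [0.44  0.233 0.036]
body [0.766 0.176 0.163]
```

View pics/crop1.png

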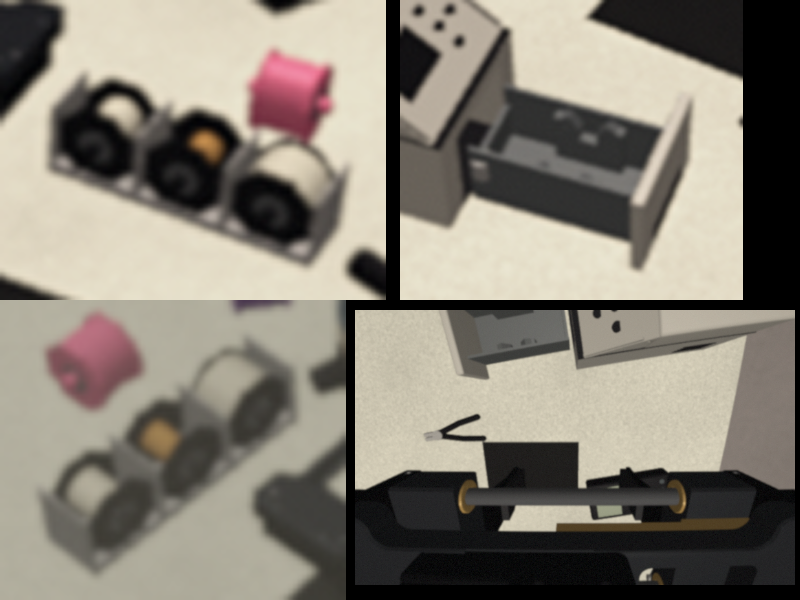

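The crop shows the full roll is the spool at the near end: paper almost fills the flanges, side pixel (406,140), world about (0.467,-0.285). The candidates I ruled out:
- the part roll at (364,124)
- the bare orange-core spool at (384,131)
- the pink one at (408,117)
- the purple one at (447,135)

Next I measure the rack and drawer.

```bash
python3 - <<'E'
from h import *
c=load('side'); P=cloud(c); s=load('scene'); Q=cloud(s)
A=np.r_[P.reshape(-1,3),Q.reshape(-1,3)]; A=A[~np.isnan(A[:,0])]
def rect(m,n):
    p=A[m]; r=cv2.minAreaRect((p[:,:2]*1000).astype(np.float32)); print(n,len(p),r)
x,y,z=A.T
rect((z>.105)&(z<.17)&(x>.56)&(x<.9)&(y>.02)&(y<.32),'printer')
m=(z>.088)&(z<.101)&(x>.38)&(x<.52)&(y>.05)&(y<.3); rect(m,'panel top')
rect((z>.042)&(z<.068)&(x>.40)&(x<.70)&(y>-.36)&(y<-.22),'rack')
B=A[(z>.035)&(z<.11)&(x>.38)&(x<.54)&(y<-.3)&(y>-.5)]
# pink by colour
hsv=cv2.cvtColor(c['image'],cv2.COLOR_RGB2HSV)
pk=(hsv[:,:,0]>160)&(hsv[:,:,1]>80); p=P[pk]; p=p[~np.isnan(p[:,0])]; p=p[(p[:,2]<.1)&(p[:,2]>0.01)]; print('pink',p.min(0),p.max(0),np.median(p,0))
wh=(hsv[:,:,1]<70)&(hsv[:,:,2]>130); mm=wh&(P[:,:,2]>.045)&(P[:,:,2]<.075)&(P[:,:,0]>.42)&(P[:,:,0]<.52)&(P[:,:,1]<-.24)&(P[:,:,1]>-.34)
print('paper',mm.sum(),np.median(P[mm],0),P[mm].min(0),P[mm].max(0))
# printer side faces
v,u=np.mgrid[0:400,0:640]
def pl(m,n):
    p=P[m]; p=p[~np.isnan(p[:,0])]; l=cv2.fitLine(p[:,:2].astype(np.float32),cv2.DIST_HUBER,0,1e-4,1e-4).ravel(); print(n,len(p),l,np.degrees(np.arctan2(l[1],l[0])))
pl((P[:,:,2]>.02)&(P[:,:,2]<.09)&(P[:,:,0]>.64)&(P[:,:,0]<.8)&(P[:,:,1]>.15)&(P[:,:,1]<.32),'pr side')
pl((P[:,:,2]>.03)&(P[:,:,2]<.09)&(u>328)&(u<354)&(v>215)&(v<272)&(P[:,:,0]>.41)&(P[:,:,0]<.48),'panel face')
E
```

```text
printer 10025 ((739.2911987304688, 213.77462768554688), (246.63046264648438, 155.97572326660156), 9.367311477661133)
panel top 404 ((455.4741516113281, 168.05859375), (20.284990310668945, 135.87228393554688), 8.825956344604492)
rack 1549 ((547.1842651367188, -302.0387268066406), (65.39482116699219, 219.75103759765625), 86.56038665771484)
pink [ 0.48711148 -0.44082189  0.01128011] [ 0.54313373 -0.38489181  0.06692573] [ 0.51306376 -0.3994761   0.04772757]
paper 168 [ 0.46865203 -0.30853218  0.06068274] [ 0.43896216 -0.33130879  0.04512087] [ 0.51415833 -0.27684456  0.06883676]
pr side 1007 [0.98671293 0.16247348 0.7119753  0.2842242 ] 9.350494
panel face 376 [ 0.14430138 -0.9895338   0.44778758  0.16217022] -81.70317
```

Full roll is at about (0.476,-0.300), rack yaw about -3.4°, printer yaw about 9.2°, drawer about 0.16 m open. Moving above the roll, with the jaw line along the axle.

send_rows(increments=[0, 0, -0.1088, -0.99, -2.0, 0, 1, 0, 0, -0.1088, -0.99, -2.0, 0, 1, 0, 0, -0.1088, -0.99, -2.0, 0, 1, 0, 0, -0.1088, -0.99, -2.0, 0, 1, 0, 0, -0.1088, -0.99, -2.0, 0, 1, 0, 0, -0.1088, -0.99, -2.0, 0, 1, 0, 0, -0.1088, -0.99, -2.0, 0, 1, 0, 0, -0.1088, -0.99, -2.0, 0, 1, 0, 0, -0.1088, -0.99, -2.0, 0, 1, 0, 0, -0.1088, -0.99, -2.0, 0, 1, 0, 0, -0.1088, -0.99, -2.0, 0, 1, 0, 0, -0.1088, -0.99, -2.0, 0, 1, 0, 0, -0.1088, -0.99, -2.0, 0, 1, 0, 0, -0.1088, -0.99, -2.0, 0, 1, 0, 0, -0.1088, -0.99, -2.0, 0, 1, 0, 0, 0, 0, 0, 0, 1, 0, 0, 0, 0, 0, 0, 1])

```text
time: 1.57
position: [0.4759, -0.3006, 0.2303]
tool_rot: [1.0, -0.031, -0.0, -0.0]
ft_force: [0.3, -0.4, -0.1]
grip_width: 0.087
grip_force: 0.0
```

```bash
python3 - <<'E'
from h import *
c=grab('wrist'); cv2.imwrite('pics/w1.png',c['image'][:,:,::-1]); o=robot.get_obs(); print(o['position'],o['tool_rot'],o['q'],o['ft_force'])
E
```

```text
[ 0.47619585 -0.29975448  0.23027083] [ 9.99535925e-01 -3.04563243e-02 -1.90489901e-04 -5.57813710e-04] [-7.60694220e-01  4.44277618e-01  1.59069245e+00  6.44981134e-04
  1.10765068e+00  8.70735736e-01] [-0.24923885  0.25002154  0.07421489]
```

View pics/w1.png

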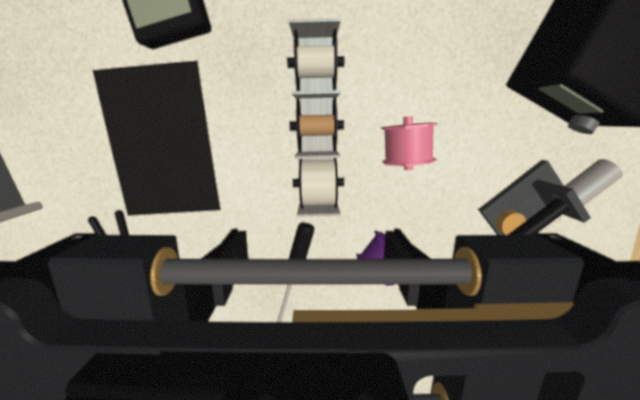

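The wrist view shows the full roll at (319,182), with its axle tips at about (296,182) and (342,182). The bare spool is at (317,125), the part roll at (316,61) and the pink one at (409,143).

```bash
python3 - <<'E'
from h import *
c=load('wrist'); P=cloud(c)
g=cv2.cvtColor(c['image'],cv2.COLOR_RGB2GRAY)
for r in range(176,190,2): print(r,g[r,285:305],g[r,333:353])
T=plane(c,[[293,182],[344.5,182],[288.5,62],[342,62]],.034); print(T.round(4),np.linalg.norm(T[0]-T[1]),(T[0]+T[1])/2,(T[2]+T[3])/2)
hs=cv2.cvtColor(c['image'],cv2.COLOR_RGB2HSV)
m=(hs[:,:,1]<80)&(hs[:,:,2]>110); u0,v0=302,160
q=P[160:206,303:337].reshape(-1,3); q=q[(q[:,2]>.05)]; print(np.median(q,0),q.min(0),q.max(0))
M=(g<60).astype(np.uint8); M[:,:90]=0;M[:,225:]=0;M[:55]=0;M[220:]=0
cnt=max(cv2.findContours(M,0,1)[0],key=cv2.contourArea); r=cv2.boxPoints(cv2.minAreaRect(cnt)); W=plane(c,r,.002); print('mat',W,W.mean(0))
E
```

```text
176 [220 222 222 222 222 221 220 219 218 220 220 216 195 147  91  90 149 198
 214 216] [213 192 137  84 109 162 191 199 196 195 190 200 211 217 217 218 219 219
 220 220]
178 [223 221 222 222 222 221 210 187 166 157 155 140 121  95  62  90 148 193
 214 216] [212 191 141  81  62  74  89  91  89  95 110 160 198 216 218 219 220 223
 223 223]
180 [222 217 216 219 221 218 200 148  85  52  41  37  30  30  45  87 146 195
 213 214] [212 190 142  81  41  37  37  37  35  47  91 150 199 213 216 219 221 219
 220 218]
182 [220 219 217 219 221 218 202 150  82  43  40  36  35  38  41  79 141 197
 216 218] [216 197 143  83  43  41  41  43  47  57  94 154 200 216 217 218 217 218
 217 217]
184 [217 215 218 219 220 219 197 148  84  40  29  36  34  31  39  73 142 198
 220 221] [218 199 146  82  42  34  36  40  44  52  96 157 205 220 219 219 219 218
 215 220]
186 [217 217 218 220 220 219 204 167 115  87  82  81  80  66  55  70 136 196
 219 220] [215 196 146  85  78 114 137 145 146 147 162 194 218 224 223 221 220 218
 216 217]
188 [221 220 222 221 222 222 216 208 196 190 190 186 181 156 108  81 134 189
 213 213] [210 190 140  93 112 172 209 217 215 214 215 219 223 224 222 222 220 220
 222 222]
[[ 0.4786 -0.273   0.034 ]
 [ 0.4746 -0.3393  0.034 ]
 [ 0.6206 -0.2794  0.034 ]
 [ 0.6168 -0.3413  0.034 ]] 0.0663768125629351 [ 0.47660687 -0.3061364   0.034     ] [ 0.61867351 -0.3103165   0.034     ]
[ 0.48066752 -0.30701564  0.06105411] [ 0.44951142 -0.32836075  0.05009507] [ 0.5058659  -0.28496634  0.06705359]
mat [[ 0.6352044  -0.02272208  0.002     ]
 [ 0.64283752 -0.15912342  0.002     ]
 [ 0.44058994 -0.15906927  0.002     ]
 [ 0.42536724 -0.00251924  0.002     ]] [ 0.53599978 -0.08585851  0.002     ]
```

send_rows(increments=[0, 0, 0, 0.05, -0.6, -2.4, 1, 0, 0, 0, 0, 0, -2.6, 1, 0, 0, 0, 0, 0, -2.6, 1, 0, 0, 0, 0, 0, -2.6, 1, 0, 0, 0, 0, 0, -2.6, 1, 0, 0, 0, 0, 0, -2.4, 1, 0, 0, 0, 0, 0, -1.6, 1, 0, 0, 0, 0, 0, -1.6, 1, 0, 0, 0, 0, 0, -1.2, 1, 0, 0, 0, 0, 0, 0, 1, 0, 0, 0, 0, 0, 0, 0.5, 0, 0, 0, 0, 0, 0, 0.5, 0, 0, 0, 0, 0, 0, 0.5, 0, 0, 0, 0, 0, 0, 0.5, 0, 0, 0, 0, 0, 0, 0.5, 0, 0, 0, 0, 0, 0, 0.5], newtons=20)

```text
time: 2.95
position: [0.4773, -0.3053, 0.0355]
tool_rot: [1.0, -0.031, 0.0, -0.0]
ft_force: [1.8, 4.7, 6.8]
grip_width: 0.0657
grip_force: 20.0
```

send_rows(increments=[0, 0, 0, 0, 0, 0.5, 0.5, 0, 0, 0, 0, 0, 1.0, 0.5, 0, 0, 0, 0, 0, 1.5, 0.5, 0, 0, 0, 0, 0, 2.0, 0.5, 0, 0, 0, 0, 0, 2.0, 0.5, 0, 0, 0, 0, 0, 2.0, 0.5, 0, 0, 0, 0, 0, 2.0, 0.5, 0, 0, 0, 0, 0, 0, 0.5], newtons=25)

```text
time: 3.62
position: [0.4789, -0.3084, 0.1488]
tool_rot: [1.0, -0.031, 0.003, 0.003]
ft_force: [0.7, -0.1, -3.1]
grip_width: 0.0654
grip_force: 25.0
```

```bash
python3 - <<'E'
from h import *
c=grab('wrist'); o=robot.get_obs(); print(o['position'],o['ft_force'],o['grip_width'])
s=grab('side'); a=cv2.resize(s['image'][85:165,340:450,::-1],(400,290),interpolation=cv2.INTER_CUBIC)
cv2.imwrite('pics/w2.png',np.vstack([a,cv2.resize(c['image'][:,:,::-1],(400,250))]))
E
```

```text
[ 0.47813463 -0.30766609  0.14687606] [ 0.49308536  0.42178315 -3.61367177] 0.06522808553257003
```

View pics/w2.png

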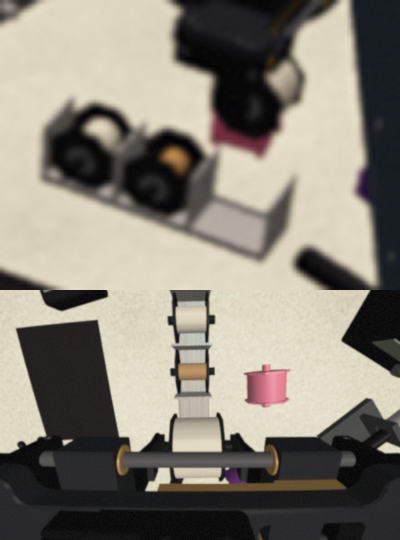

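The roll is held level and the other two spools are undisturbed. Carrying it to the mat, turned so its axle will match the printer's y.

send_rows(increments=[0, 0, 0.0275, 0.35, 1.4, 0, 0.5, 0, 0, 0.0275, 0.65, 2.8, 0, 0.5, 0, 0, 0.0275, 0.65, 2.8, 0, 0.5, 0, 0, 0.0275, 0.65, 2.8, 0, 0.5, 0, 0, 0.0275, 0.65, 2.8, 0, 0.5, 0, 0, 0.0275, 0.65, 2.8, 0, 0.5, 0, 0, 0.0275, 0.65, 2.8, 0, 0.5, 0, 0, 0.0275, 0.65, 2.8, 0, 0.5, 0, 0, 0, 0.3, 1.3, 0, 0.5, 0, 0, 0, 0, 0, -2.0, 0.5, 0, 0, 0, 0, 0, -2.5, 0.5, 0, 0, 0, 0, 0, -2.0, 0.5, 0, 0, 0, 0, 0, -1.0, 0.5, 0, 0, 0, 0, 0, -1.0, 0.5, 0, 0, 0, 0, 0, -0.8, 0.5, 0, 0, 0, 0, 0, -0.6, 0.5, 0, 0, 0, 0, 0, -0.5, 0.5, 0, 0, 0, 0, 0, 0, 0.5, 0, 0, 0, 0, 0, 0, 0.5])

```text
time: 5.3
position: [0.5292, -0.0831, 0.0408]
tool_rot: [0.997, 0.079, 0.0, 0.0]
ft_force: [-0.4, 0.5, -3.0]
grip_width: 0.0656
grip_force: 25.0
```

send_rows(increments=[0, 0, 0, 0, 0, -0.2, 0.5, 0, 0, 0, 0, 0, -0.2, 0.5, 0, 0, 0, 0, 0, -0.1, 0.5, 0, 0, 0, 0, 0, 0, 0.5, 0, 0, 0, 0, 0, 0, 0.5])

```text
time: 5.72
position: [0.529, -0.083, 0.0357]
tool_rot: [0.997, 0.079, 0.0, 0.0]
ft_force: [0.8, 0.5, -2.8]
grip_width: 0.0657
grip_force: 25.0
```

send_rows(increments=[0, 0, 0, 0, 0, -0.1, 0.5, 0, 0, 0, 0, 0, -0.1, 0.5, 0, 0, 0, 0, 0, 0, 0.5])

```text
time: 5.97
position: [0.5293, -0.083, 0.0345]
tool_rot: [0.997, 0.079, 0.0, 0.0]
ft_force: [-1.1, 0.8, 5.6]
grip_width: 0.0654
grip_force: 25.0
```

send_rows(increments=[0, 0, 0, 0, 0, 0, 0.85, 0, 0, 0, 0, 0, 0, 1, 0, 0, 0, 0, 0, 0, 1, 0, 0, 0, 0, 0, 0, 1, 0, 0, 0, 0, 0, 1.5, 1, 0, 0, 0, 0, 0, 3.0, 1, 0, 0, 0, 0, 0, 3.5, 1, 0, 0, 0, 0, 0, 3.5, 1, 0, 0, 0, 0, 0, 3.5, 1, 0, 0, 0, 0, 0, 2.5, 1, 0, 0, 0, 0, 0, 0, 1])

```text
time: 6.88
position: [0.5324, -0.0841, 0.2141]
tool_rot: [0.997, 0.079, 0.005, 0.003]
ft_force: [0.9, 0.1, 0.8]
grip_width: 0.0867
grip_force: 0.0
```

send_rows(increments=[0, 0, 0.1208, 0, 0, 0, 1, 0, 0, 0.1208, 0, 0, 0, 1, 0, 0, 0.1208, 0, 0, 0, 1, 0, 0, 0.1208, 0, 0, 0, 1, 0, 0, 0.1208, 0, 0, 0, 1, 0, 0, 0.1208, 0, 0, 0, 1, 0, 0, 0.1208, 0, 0, 0, 1, 0, 0, 0.1208, 0, 0, 0, 1, 0, 0, 0.1208, 0, 0, 0, 1, 0, 0, 0.1208, 0, 0, 0, 1, 0, 0, 0.1208, 0, 0, 0, 1, 0, 0, 0.1208, 0, 0, 0, 1, 0, 0, 0.1208, 0, 0, 0, 1, 0, 0, 0, 0, 0, 0, 1, 0, 0, 0, 0, 0, 0, 1])

```text
time: 8.13
position: [0.5285, -0.0828, 0.2077]
tool_rot: [0.65, 0.76, -0.0, -0.001]
ft_force: [0.8, -0.5, 0.1]
grip_width: 0.0869
grip_force: 0.0
```

```bash
python3 - <<'E'
from h import *
c=grab('wrist'); cv2.imwrite('pics/w3.png',c['image'][:,:,::-1]); o=robot.get_obs(); print(o['time'],o['position'],o['tool_rot'],o['q'],o['ft_force'])
E
```

```text
8.1833 [ 0.5286149  -0.0828422   0.20790773] [ 6.50093837e-01  7.59853698e-01 -1.90293885e-04 -5.69656353e-04] [-3.64433710e-01  4.37189013e-01  1.68184719e+00  2.93625411e-05
  1.02375739e+00 -5.19829169e-01] [ 0.27003706  0.31595144 -0.4835718 ]
```

View pics/w3.png

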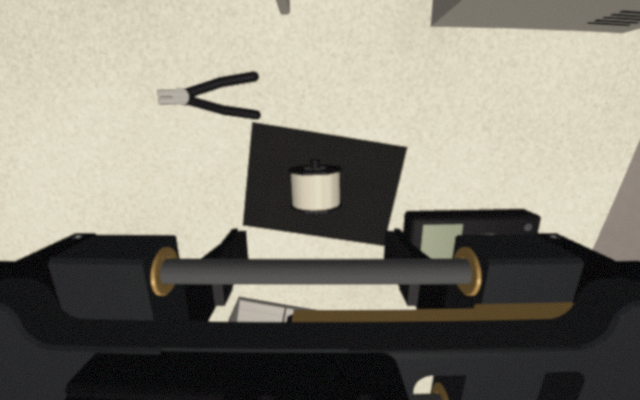

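The roll stands upright on the mat at (316,187), axle along the image vertical and square to the jaws. Checking its centre with numbers.

```bash
python3 - <<'E'
from h import *
c=load('wrist'); P=cloud(c); g=cv2.cvtColor(c['image'],cv2.COLOR_RGB2GRAY)
m=np.zeros(g.shape,bool); m[160:220,280:352]=True; m&=(g>110)&(P[:,:,2]>.03)
p=P[m]; v,u=np.nonzero(m); print(u.min(),u.max(),v.min(),v.max()); t=p[p[:,2]>.055]; print(len(p),p.min(0),p.max(0),t.mean(0))
a=.159; R=np.array([[np.cos(a),np.sin(a)],[-np.sin(a),np.cos(a)]]); q=(p[:,:2]-[.5286,-.0828])@R.T; print('tool frame',np.percentile(q,[2,98],axis=0))
print(plane(c,[[290,187],[341.5,187]],.04))
E
```

```text
292 339 173 210
1624 [ 0.49953803 -0.10780448  0.03899446] [ 0.55935266 -0.06123357  0.06561123] [ 0.52870158 -0.08437503  0.0604247 ]
tool frame [[-0.02626448 -0.0210554 ]
 [ 0.02631223  0.01771707]]
[[ 0.49877024 -0.08811856  0.04      ]
 [ 0.55929856 -0.07853498  0.04      ]]
```

send_rows(increments=[0, 0, 0, 0, 0, -2.0, 1, 0, 0, 0, 0, 0, -3.0, 1, 0, 0, 0, 0, 0, -3.0, 1, 0, 0, 0, 0, 0, -3.0, 1, 0, 0, 0, 0, 0, -2.5, 1, 0, 0, 0, 0, 0, -2.0, 1, 0, 0, 0, 0, 0, -1.2, 1, 0, 0, 0, 0, 0, -0.7, 1, 0, 0, 0, 0, 0, 0, 1, 0, 0, 0, 0, 0, 0, 0.4, 0, 0, 0, 0, 0, 0, 0.4, 0, 0, 0, 0, 0, 0, 0.4, 0, 0, 0, 0, 0, 0, 0.4, 0, 0, 0, 0, 0, 0, 0.4, 0, 0, 0, 0, 0, 0, 0.4, 0, 0, 0, 0, 0, 0, 0.4], newtons=30)

```text
time: 9.52
position: [0.5289, -0.083, 0.0352]
tool_rot: [0.649, 0.761, -0.0, 0.0]
ft_force: [-1.7, -0.4, 5.7]
grip_width: 0.0574
grip_force: 30.0
```

send_rows(increments=[0, 0, 0, 0, 0, 0.5, 0.4, 0, 0, 0, 0, 0, 1.0, 0.4, 0, 0, 0, 0, 0, 2.0, 0.4, 0, 0, 0, 0, 0, 3.0, 0.4, 0, 0, 0, 0, 0, 3.0, 0.4, 0, 0, 0, 0, 0, 3.0, 0.4, 0, 0, 0, 0, 1.3, 2.5, 0.4, 0, 0, 0, 0, 2.5, 1.5, 0.4, 0, 0, 0, 0, 2.5, 0, 0.4, 0, 0, 0, 0, 2.5, 0, 0.4, 0, 0, 0, 0, 2.5, 0, 0.4, 0, 0, 0, 0, 2.5, 0, 0.4, 0, 0, 0, 0, 2.0, 0, 0.4, 0, 0, 0, 0, 1.2, 0, 0.4, 0, 0, 0, 0, 0.3, 0, 0.4, 0, 0, 0, 0, 0, 0, 0.4, 0, 0, 0, 0, 0, 0, 0.4])

```text
time: 10.93
position: [0.529, 0.0893, 0.1996]
tool_rot: [0.649, 0.761, -0.0, 0.0]
ft_force: [-0.4, -0.1, -3.5]
grip_width: 0.0577
grip_force: 29.9
```

```bash
python3 - <<'E'
from h import *
c=grab('wrist'); cv2.imwrite('pics/w4.png',c['image'][:,:,::-1]); o=robot.get_obs(); print(o['time'],o['position'],o['tool_rot'],o['grip_width'],o['ft_force'])
E
```

```text
10.9833 [0.5290829  0.08902048 0.19955191] [ 6.49227204e-01  7.60594465e-01 -2.52785464e-04  1.83096758e-04] 0.057546135417348675 [-0.53159189  1.22652435 -2.53552736]
```

View pics/w4.png

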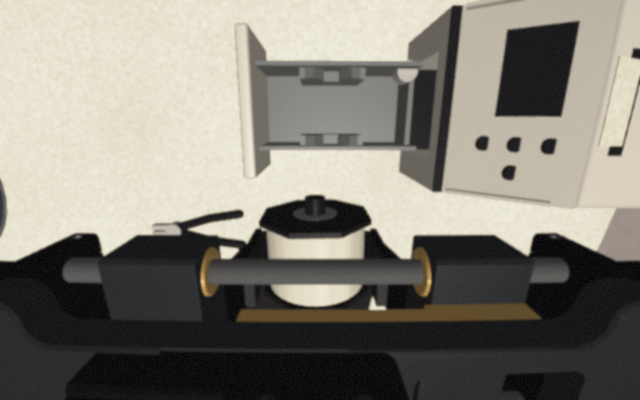

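The wrist view shows the drawer front at (245,100), the cheeks at about (333,74) and (333,140), and the printer face at about (440,100). Zooming in on the cheeks to measure the slots.

```bash
python3 - <<'E'
from h import *
c=load('wrist'); 
cv2.imwrite('pics/w5.png',cv2.resize(c['image'][50:160,230:450,::-1],(792,396),interpolation=cv2.INTER_CUBIC))
P=cloud(c)
for n,v,u0 in (('far',70,290),('far',74,290),('far',78,290),('near',136,290),('near',140,290),('near',144,290)): print(n,v,(P[v,u0:u0+86:3,2]*1000).round())
E
```

```text
far 70 [45. 44. 46. 65. 62. 64. 67. 68. 70. 65. 61. 55. 46. 46. 45. 46. 46. 55.
 60. 63. 67. 69. 67. 65. 65. 63. 52. 52. 52.]
far 74 [22. 22. 22. 64. 64. 65. 67. 68. 70. 64. 58. 55. 42. 41. 42. 43. 42. 55.
 60. 63. 68. 67. 67. 66. 63. 63. 28. 29. 27.]
far 78 [13. 12. 11. 62. 63. 62. 63. 62. 63. 63. 58. 54. 42. 43. 43. 42. 44. 56.
 60. 64. 63. 62. 63. 62. 63. 63. 11. 11. 10.]
near 136 [12. 13. 12. 12. 63. 65. 67. 69. 68. 65. 60. 55. 44. 44. 43. 42. 52. 58.
 63. 66. 69. 68. 64. 64. 64. 12. 11. 11. 12.]
near 140 [12. 11. 11. 13. 64. 64. 64. 69. 69. 65. 59. 54. 43. 44. 43. 44. 53. 60.
 63. 66. 69. 68. 66. 64. 65. 10. 13. 10. 11.]
near 144 [45. 45. 47. 46. 64. 66. 68. 68. 70. 64. 60. 46. 45. 44. 45. 46. 53. 59.
 64. 67. 71. 68. 65. 63. 64. 45. 45. 44. 45.]
```

View pics/w5.png

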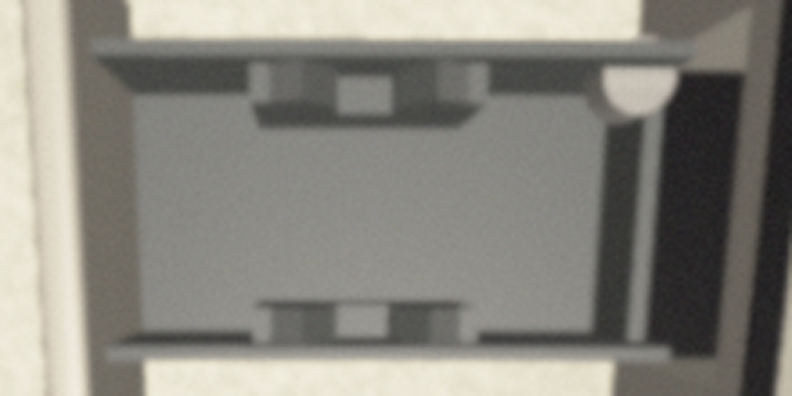

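```bash
python3 - <<'E'
from h import *
c=load('wrist'); P=cloud(c)
f=plane(c,[[331.4,76.4],[330.4,139.3]],.042); print('floors',f); d=f[0]-f[1]; print('yaw of y axis',np.arctan2(-d[0],d[1]),np.linalg.norm(d))
w=plane(c,[[331.3,66.1],[330.3,146.4]],.074); print('walls inner',w,w.mean(0),np.linalg.norm(w[0]-w[1]))
m=np.zeros((400,640),bool); m[60:152,295:372]=True
v,u=np.nonzero(m&(P[:,:,2]>.0395)&(P[:,:,2]<.0435)&(np.arange(640)[None]>318)&(np.arange(640)[None]<345))
for lo,hi in((66,90),(125,150)):
    k=(v>lo)&(v<hi); q=P[v[k],u[k]]; r=cv2.minAreaRect((q[:,:2]*1000).astype(np.float32)); print(k.sum(),q.mean(0),r)
# flanks: cheeks above .054
q=P[m&(P[:,:,2]>.0665)&(P[:,:,2]<.0715)]; print('tops',len(q),cv2.minAreaRect((q[:,:2]*1000).astype(np.float32)))
e=plane(c,[[236,24],[243,178],[246,24],[254,178]],.098); print('panel',e)
# held roll tip
print('tip',P[196:204,312:318].reshape(-1,3).mean(0)); q=P[205:235,262:370]; q=q[q[:,:,2]>.12]; print(q.mean(0),q[:,2].max())
fl=plane(c,[[315,203]],.1985); print(fl)
E
```

```text
floors [[0.52664286 0.21031708 0.042     ]
 [0.53672578 0.1466089  0.042     ]]
yaw of y axis 0.15696533983377842 0.06450114428369967
walls inner [[0.52411508 0.21413485 0.074     ]
 [0.53590024 0.14131149 0.074     ]] [0.53000766 0.17772317 0.074     ] 0.0737708025509807
153 [0.52599524 0.2104014  0.04254028] ((526.7945556640625, 210.6326446533203), (26.27808380126953, 9.948662757873535), 9.27028751373291)
99 [0.53690681 0.14687791 0.04267679] ((536.2350463867188, 146.841552734375), (15.4448823928833, 8.767581939697266), 9.25841999053955)
tops 398 ((531.0247802734375, 178.6280059814453), (70.51434326171875, 74.55320739746094), 8.914795875549316)
panel [[0.44041333 0.2292848  0.098     ]
 [0.45845152 0.10126319 0.098     ]
 [0.44860654 0.23051025 0.098     ]
 [0.46869731 0.1029015  0.098     ]]
tip [0.52394993 0.12001336 0.20267261]
[0.52590326 0.11072467 0.20921118] 0.23045701746157315
[[0.5247418  0.11680536 0.1985    ]]
```

send_rows(increments=[0.0022, -0.0138, 0, 0.05, 1.3, 0, 0.4, 0.0022, -0.0138, 0, 0.05, 2.2, 0, 0.4, 0.0022, -0.0138, 0, 0.05, 2.2, 0, 0.4, 0.0022, -0.0138, 0, 0.04, 2.0, 0, 0.4, 0.0022, -0.0138, 0, 0.04, 1.24, 0, 0.4, 0, 0, 0, 0, 0, 0, 0.4, 0, 0, 0, 0, 0, -1.5, 0.4, 0, 0, 0, 0, 0, -2.5, 0.4, 0, 0, 0, 0, 0, -2.5, 0.4, 0, 0, 0, 0, 0, -1.5, 0.4, 0, 0, 0, 0, 0, -1.0, 0.4, 0, 0, 0, 0, 0, 0, 0.4, 0, 0, 0, 0, 0, 0, 0.4])

```text
time: 12.07
position: [0.5316, 0.1789, 0.1094]
tool_rot: [0.649, 0.76, 0.026, 0.023]
ft_force: [0.7, 0.5, -2.6]
grip_width: 0.0571
grip_force: 29.9
```

send_rows(increments=[0, 0, 0, 0, 0, -1.2, 0.4, 0, 0, 0, 0, 0, -1.5, 0.4, 0, 0, 0, 0, 0, -1.0, 0.4, 0, 0, 0, 0, 0, -0.8, 0.4, 0, 0, 0, 0, 0, -0.6, 0.4, 0, 0, 0, 0, 0, 0, 0.4, 0, 0, 0, 0, 0, 0, 0.4])

```text
time: 12.65
position: [0.5315, 0.1794, 0.0586]
tool_rot: [0.649, 0.76, 0.027, 0.023]
ft_force: [-0.3, 0.6, -3.1]
grip_width: 0.0574
grip_force: 29.9
```

send_rows(increments=[0, 0, 0, 0, 0, -0.3, 0.4, 0, 0, 0, 0, 0, -0.2, 0.4, 0, 0, 0, 0, 0, -0.1, 0.4, 0, 0, 0, 0, 0, 0, 0.4, 0, 0, 0, 0, 0, 0, 0.4])

```text
time: 13.07
position: [0.5313, 0.1795, 0.0526]
tool_rot: [0.649, 0.76, 0.027, 0.023]
ft_force: [0.5, -0.7, -3.3]
grip_width: 0.0572
grip_force: 29.9
```

send_rows(increments=[0, 0, 0, 0, 0, -0.1, 0.4, 0, 0, 0, 0, 0, -0.1, 0.4, 0, 0, 0, 0, 0, 0, 0.4, 0, 0, 0, 0, 0, 0, 0.4])

```text
time: 13.4
position: [0.5312, 0.1794, 0.0505]
tool_rot: [0.649, 0.76, 0.027, 0.023]
ft_force: [-0.0, -0.1, -3.2]
grip_width: 0.0579
grip_force: 29.9
```

send_rows(increments=[0, 0, 0, 0, 0, -0.1, 0.4, 0, 0, 0, 0, 0, -0.1, 0.4, 0, 0, 0, 0, 0, 0, 0.4, 0, 0, 0, 0, 0, 0, 0.4])

```text
time: 13.73
position: [0.5324, 0.1796, 0.0499]
tool_rot: [0.649, 0.76, 0.028, 0.024]
ft_force: [-0.4, -0.4, 5.4]
grip_width: 0.0577
grip_force: 29.9
```

Contact shows as 5 N upward on the tool, so the axle is on the slot floors. Releasing, rising and backing off to look.

send_rows(increments=[0, 0, 0, 0, 0, 0, 0.8, 0, 0, 0, 0, 0, 0, 1, 0, 0, 0, 0, 0, 0, 1, 0, 0, 0, 0, 0, 0, 1, 0, 0, 0, 0, 0, 1.0, 1, 0, 0, 0, 0, 0, 2.0, 1, 0, 0, 0, 0, 0, 3.0, 1, 0, 0, 0, 0, 0, 3.0, 1, 0, 0, 0, 0, 0, 3.0, 1, -0.0037, 0.023, 0, 0, -1.0, 2.0, 1, -0.0037, 0.023, 0, 0, -2.0, 1.0, 1, -0.0037, 0.023, 0, 0, -2.0, 0, 1, 0, 0, 0, 0, -2.0, 0, 1, 0, 0, 0, 0, -1.5, 0, 1, 0, 0, 0, 0, 0, 0, 1, 0, 0, 0, 0, 0, 0, 1])

```text
time: 15.07
position: [0.5312, 0.094, 0.199]
tool_rot: [0.65, 0.76, 0.0, 0.0]
ft_force: [-0.4, -0.8, 0.1]
grip_width: 0.0869
grip_force: 0.0
```

```bash
python3 - <<'E'
from h import *
c=grab('wrist'); cv2.imwrite('pics/w6.png',c['image'][:,:,::-1]); o=robot.get_obs(); print(o['time'],o['position'],o['tool_rot'],o['grip_width'],o['ft_force'])
P=cloud(c); m=np.zeros((400,640),bool); m[40:190,260:420]=True
q=P[m&(P[:,:,2]>.0755)&(P[:,:,1]>.13)]; print(len(q),q.mean(0),q.max(0),cv2.minAreaRect((q[:,:2]*1000).astype(np.float32)))
e=plane(c,[[462,5],[440,190]],.108); print(e)
E
```

```text
15.1167 [0.53115846 0.09460603 0.19890133] [ 6.49249544e-01  7.60575429e-01  2.06027589e-04 -6.46887184e-05] 0.08695447242631273 [-0.04855532 -0.63558182 -0.56672106]
1484 [0.53635071 0.17839795 0.07733295] [0.63070644 0.23182454 0.08352616] ((544.7401123046875, 169.08192443847656), (157.5738983154297, 104.19437408447266), 9.19467544555664)
[[0.61956098 0.27364272 0.108     ]
 [0.64203609 0.12590935 0.108     ]]
```

View pics/w6.png

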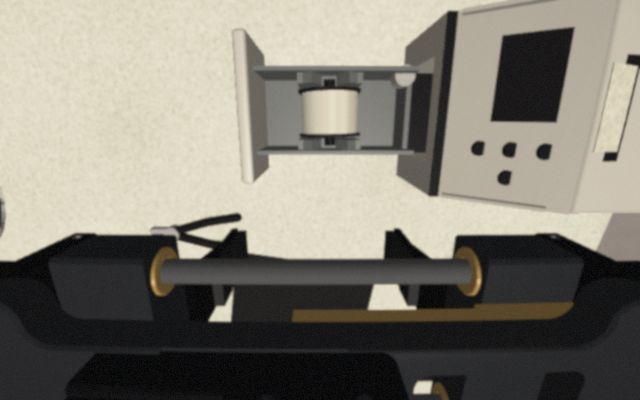

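The roll lies level in the slots at (330,111), with both axle ends in the slots at (329,80) and (329,142). Checking axle-top heights, which should be 54 mm, and then the paper top, 77 mm.

```bash
python3 - <<'E'
from h import *
c=load('wrist'); P=cloud(c)
for v in (78,80,82,140,142,144): print(v,(P[v,318:342:2,2]*1000).round())
m=P[100:125,310:350]; print(m[:,:,2].max(), np.median(m[:,15:25,2]))
q=P[75:150,295:365].reshape(-1,3); q=q[q[:,2]>.072]; print(q.mean(0))
E
```

```text
78 [59. 56. 42. 44. 43. 43. 44. 44. 43. 44. 54. 57.]
80 [59. 56. 41. 51. 53. 53. 54. 54. 52. 42. 57. 56.]
82 [60. 57. 43. 52. 54. 55. 55. 54. 54. 43. 55. 57.]
140 [58. 56. 44. 50. 54. 54. 55. 53. 52. 50. 57. 59.]
142 [60. 56. 44. 50. 52. 56. 54. 56. 53. 52. 58. 59.]
144 [59. 56. 44. 49. 54. 55. 55. 55. 53. 52. 58. 60.]
nan nan
[0.53257634 0.17867323 0.07630658]
```

Seated: axle tops read 54 mm and the roll centre matches the slots point. Now I close the jaws, turn the hand a quarter and move in front of the drawer panel.

send_rows(increments=[0, 0, -0.1208, -0.89, 0.5, 0, 0, 0, 0, -0.1208, -0.89, 0.5, 0, 0, 0, 0, -0.1208, -0.89, 0.5, 0, 0, 0, 0, -0.1208, -0.89, 0.5, 0, 0, 0, 0, -0.1208, -0.89, 0.5, 0, 0, 0, 0, -0.1208, -0.89, 0.5, 0, 0, 0, 0, -0.1208, -0.89, 0.5, 0, 0, 0, 0, -0.1208, -0.89, 0.5, 0, 0, 0, 0, -0.1208, -0.89, 0.5, 0, 0, 0, 0, -0.1208, -0.89, 0.5, 0, 0, 0, 0, -0.1208, -0.89, 0.5, 0, 0, 0, 0, -0.1208, -0.89, 0.5, 0, 0, 0, 0, -0.1208, -0.89, 0.5, 0, 0, 0, 0, 0, 0, 0, 0, 0, 0, 0, 0, 0, 0, 0, 0])

```text
time: 16.37
position: [0.4152, 0.1603, 0.1987]
tool_rot: [0.997, 0.082, 0.0, -0.0]
ft_force: [1.1, 0.0, 0.2]
grip_width: 0.0018
grip_force: 0.0
```

send_rows(increments=[0, 0, 0, 0, 0, -2.0, 0, 0, 0, 0, 0, 0, -3.0, 0, 0, 0, 0, 0, 0, -3.0, 0, 0, 0, 0, 0, 0, -2.5, 0, 0, 0, 0, 0, 0, -1.6, 0, 0, 0, 0, 0, 0, -1.0, 0, 0, 0, 0, 0, 0, 0, 0, 0, 0, 0, 0.79, 0.13, 0, 0, 0, 0, 0, 0.49, 0.08, 0, 0, 0, 0, 0, 0.3, 0.05, 0, 0, 0, 0, 0, 0.3, 0.05, 0, 0, 0, 0, 0, 0.3, 0.05, 0, 0, 0, 0, 0, 0.3, 0.05, 0, 0, 0, 0, 0, 0, 0, 0, 0])

```text
time: 17.53
position: [0.4407, 0.1636, 0.0679]
tool_rot: [0.997, 0.079, 0.0, -0.0]
ft_force: [-0.4, 0.9, 0.1]
grip_width: 0.0005
grip_force: 0.1
```

send_rows(increments=[0, 0, 0, 0.2, 0.03, 0, 0, 0, 0, 0, 0.3, 0.05, 0, 0, 0, 0, 0, 0.4, 0.06, 0, 0, 0, 0, 0, 0.5, 0.08, 0, 0, 0, 0, 0, 0.6, 0.1, 0, 0, 0, 0, 0, 0.7, 0.11, 0, 0, 0, 0, 0, 0.8, 0.13, 0, 0, 0, 0, 0, 0.8, 0.13, 0, 0, 0, 0, 0, 0.8, 0.13, 0, 0, 0, 0, 0, 0.8, 0.13, 0, 0])

```text
time: 18.37
position: [0.5002, 0.1732, 0.0674]
tool_rot: [0.997, 0.079, -0.0, 0.0]
ft_force: [-3.6, -0.5, 1.2]
grip_width: 0.0006
grip_force: 1.7
```

send_rows(increments=[0, 0, 0, 0.8, 0.13, 0, 0, 0, 0, 0, 0.8, 0.13, 0, 0, 0, 0, 0, 0.8, 0.13, 0, 0, 0, 0, 0, 0.8, 0.13, 0, 0, 0, 0, 0, 0.8, 0.13, 0, 0, 0, 0, 0, 0.8, 0.13, 0, 0, 0, 0, 0, 0.8, 0.13, 0, 0, 0, 0, 0, 0.6, 0.09, 0, 0, 0, 0, 0, 0.4, 0.06, 0, 0, 0, 0, 0, 0.3, 0.05, 0, 0, 0, 0, 0, 0.3, 0.05, 0, 0])

```text
time: 19.28
position: [0.5719, 0.1847, 0.0676]
tool_rot: [0.997, 0.079, 0.0, 0.0]
ft_force: [-2.1, -1.2, 0.4]
grip_width: 0.0005
grip_force: 1.1
```

send_rows(increments=[0, 0, 0, 0.3, 0.05, 0, 0, 0, 0, 0, 0.3, 0.05, 0, 0, 0, 0, 0, 0.3, 0.05, 0, 0, 0, 0, 0, 0.3, 0.05, 0, 0, 0, 0, 0, 0.2, 0.03, 0, 0])

```text
time: 19.7
position: [0.5833, 0.1866, 0.0676]
tool_rot: [0.997, 0.079, -0.003, 0.0]
ft_force: [-7.5, -3.7, 6.2]
grip_width: 0.0007
grip_force: 4.2
```

send_rows(increments=[0, 0, 0, 0.3, 0.05, 0, 0, 0, 0, 0, 0.3, 0.05, 0, 0, 0, 0, 0, 0.2, 0.03, 0, 0, 0, 0, 0, 0.2, 0.03, 0, 0, 0, 0, 0, 0, 0, 0, 0])

```text
time: 20.12
position: [0.5976, 0.1891, 0.0681]
tool_rot: [0.997, 0.079, 0.002, -0.0]
ft_force: [-0.5, 0.0, 0.3]
grip_width: 0.0007
grip_force: 0.0
```

send_rows(increments=[0, 0, 0, 0.2, 0.03, 0, 0, 0, 0, 0, 0.2, 0.03, 0, 0, 0, 0, 0, 0, 0, 0, 0])

```text
time: 20.37
position: [0.5976, 0.1892, 0.0676]
tool_rot: [0.997, 0.079, -0.002, 0.0]
ft_force: [-5.2, -0.9, 3.5]
grip_width: 0.0006
grip_force: 2.6
```

send_rows(increments=[0, 0, 0, 0.2, 0.03, 0, 0, 0, 0, 0, 0, 0, 0, 0])

```text
time: 20.53
position: [0.5975, 0.1892, 0.0674]
tool_rot: [0.997, 0.08, -0.005, 0.0]
ft_force: [-8.5, -1.9, 6.3]
grip_width: 0.0006
grip_force: 4.3
```

send_rows(increments=[0, 0, 0, 0.2, 0.03, 0, 0, 0, 0, 0, 0.2, 0.03, 0, 0, 0, 0, 0, 0.1, 0.02, 0, 0, 0, 0, 0, 0, 0, 0, 0])

```text
time: 20.87
position: [0.5973, 0.1892, 0.0671]
tool_rot: [0.997, 0.08, -0.01, 0.001]
ft_force: [-16.7, -4.4, 12.9]
grip_width: 0.0003
grip_force: 8.8
```

The drawer doesn't move at 17 N, so it is at its stop. Backing away, lifting, and checking.

send_rows(increments=[0, 0, 0, -0.5, -0.08, 0, 0, 0, 0, 0, -0.8, -0.13, 0, 0, 0, 0, 0, -1.5, -0.24, 0, 0, 0, 0, 0, -2.0, -0.32, 0, 0, 0, 0, 0, -2.0, -0.32, 1.0, 0, 0, 0, 0, -2.0, -0.32, 3.0, 0, 0, 0, 0, -2.0, -0.32, 3.0, 0, 0, 0, 0, -2.0, -0.32, 3.0, 0, 0, 0, 0, 0, 0, 3.0, 0, 0, 0, 0, 0, 0, 2.0, 0, 0, 0, 0, 0, 0, 0, 0, 0, 0, 0, 0, 0, 0, 0])

```text
time: 21.87
position: [0.4802, 0.1701, 0.2193]
tool_rot: [0.997, 0.079, 0.003, -0.0]
ft_force: [-0.2, 0.3, 0.6]
grip_width: 0.0002
grip_force: 0.0
```

```bash
python3 - <<'E'
from h import *
o=robot.get_obs(); print(o['time'],o['position'],o['ft_force'])
c=grab('side'); s=grab('scene')
out=np.vstack([np.hstack([cv2.resize(c['image'][140:300,150:390,::-1],(450,300)),cv2.resize(s['image'][180:310,270:410,::-1],(323,300))]),np.hstack([cv2.resize(c['image'][:,:,::-1],(450,281)),cv2.resize(s['image'][:,:,::-1],(323,281))])])
cv2.imwrite('pics/end.png',out)
P=cloud(c); q=P[(P[:,:,2]>.03)&(P[:,:,2]<.09)&(P[:,:,0]>.5)&(P[:,:,0]<.64)&(P[:,:,1]>.14)&(P[:,:,1]<.25)]
k=(q-[.6206,.1946,0])@[.9877,.156,0]; print(len(q),np.percentile(k,[2,25,50]))
E
```

```text
21.8667 [0.4802079  0.17005524 0.21927224] [-0.22676574  0.26373405  0.62342512]
339 [-0.01497692 -0.0139447  -0.0133472 ]
```

View pics/end.png

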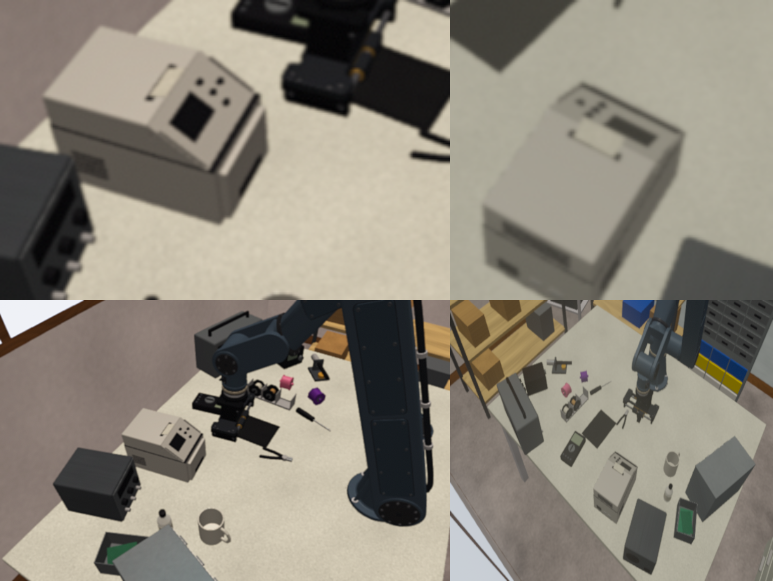

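The side view shows the drawer front flush against the printer face. It stands about 13 mm proud, which matches its 12 mm thickness, and the rest of the bench looks undisturbed. Handing in.

```bash
python3 -c "
from rig import robot
print(robot.hand_in())"
```

```text
the job is handed in; nothing more can be done
None
```

The full label roll is seated in the drawer slots, the drawer is pushed past its detent to its stop, and the job is handed in at about 22 s; no verdict was returned.

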